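# Put the track cassette away in its rack

### The job

Put the loose track cassette away in the rack, on the middle of the three pairs of rails, knob end last: set its front part on the middle rails, beyond the cross sill, and let go of it there; then lift its knob end over the sill and bring it fully home, lying flat behind the sill like the one below it. Leave the two bottles and the round tin where they stand.

Things in the scene. Friction and masses are not known exactly. Their poses are not given: they have to be found in the camera images.
- cassette_center (a point): Loose cassette: plywood board 64 wide (x), 150 long (y), 6 thick, rounded nose corners, 110x30x5 track fixed on top; about 0.18 kg. Point: middle of the board (board z -3 to +3 mm), 9 mm above the worktop as it stands on two cleats under it. +y points to the knob (tail), z up. Grip its sides anywhere; held at the tail, the nose sags up to 5 mm.
- cassette_cleat (a point): Middle of the tail cleat, a cross bar under the board at y = +19 mm, z = -6 from the cassette centre: 44 mm wide, 12 mm long (y), reaching 6 mm below the board's underside. A like nose cleat is 82 mm nearer the nose (y = -63 from the centre). Axes as the cassette's.
- cassette_knob (a point): Centre of the cassette's steel ball knob, 20 mm diameter, on an 8 mm stem; 101 mm from the cassette centre along +y, 4 mm higher, 26 mm beyond the board's tail. Axes as the cassette's. The ball pivots between finger pads: good for lifting, pushing and lowering the tail, not for carrying the cassette level.
- rack_home (a point): Where the cassette centre is when home on the middle rails of the rack (aluminium frame, fixed; its place, yaw and height vary). +y points out of the mouth, z up; the cassette goes in along -y, its axes like the rack's. Rails (level ledges 9 mm wide on both side plates, full length): middle pair's top 3 mm below this point; lower pair (taken) 40 mm lower, upper (empty) 40 mm higher.
- rack_mouth (a point): Mouth of the rack at the height of the home point, 72 mm out from it along +y (axes the same). Side plates 6 mm thick, 69 mm apart inside, 81 outside, run from here 158 mm inward and reach 43 mm above this point. Home, the board's tail is about flush with the mouth, so fingers beside the board cannot bring it home. The lower cassette's knob sticks out 29 mm here, 36 mm lower.
- rack_sill (a point): Middle of the top of the middle pair's fixed cross sill, 36 mm out from home (axes the same), 16 mm long in y, its top 1 mm below the rails' top. Cleats cannot slide across it; they must be lifted over. With the nose cleat behind it and the tail cleat against its front the cassette centre is 31 mm short of home and stays there let go. Then the knob must rise 13 to 20 mm to clear.
- rack_back (a point): Middle of the face of the back stop of the middle pair, 78 mm in from home along -y, at the home height. A cassette at home has about 3 mm of play to either side in y (nose to this stop, tail cleat to the sill) and 2.5 mm in x. Axes the same. Above the middle rails 34 mm of height is free up to the upper rails and sill.
- glue_bottle: White plastic bottle with a blue cap, 32 mm diameter, 83 mm tall, origin at its base. Leave alone.
- oil_bottle: Dropper bottle with a red tip, 25 mm diameter, 85 mm tall, origin at its base. Leave alone.
- screw_tin: Round low tin, 54 mm diameter, 21 mm tall, origin at its base. Leave alone.

How it is judged:
By the outcome, as a careful person would: the job done as asked, in the order asked, and still so for the second after the job is handed in, with the robot touching nothing.
It also fails if it takes over 54 s, if anything falls off the work surface, if the arm or the gripper's body presses on something with over 40 N, if the wrist force passes 120 N, or if a joint passes its speed limit or range.

### The arm

A 7-joint arm with a two-finger parallel gripper is mounted at the origin on a cart in front of the work surface, level with it; the furniture and walls round the work are solid. World frame = base frame: x ahead of the robot, y to its left, z up, the work surface at z = 0. Lengths are in m, angles in rad, forces in N, time in s.
With the tool pointing down it reaches from about 0.4 to 0.75 m from the base axis. Payload 19.5 kg.
Tool frame: the origin (TCP) lies midway between the tips of the shut fingers; the grasp point (between the pads) lies grip_point_offset behind it (grip_point_offset is the distance from the TCP to the grasp point, in m); z points along the fingers, y is the line along which they close (so a half turn about z gives the same grasp; the last joint's range is limited). The gripper opens to 85 mm and grips with 20 to 120 N. Pads are 22 mm wide; open, the fingers measure 114 mm over their backs; the gripper's body (76 mm by 85 mm) begins 54 mm behind the grasp point. The pads swing forward as they close: fully open they stand 13 mm farther back than shut.
Start: joints at [1.247, 0.707, -0.028, 1.485, 0.022, 0.951, -0.075], TCP at [0.16, -0.552, 0.231] pointing down, gripper open.
Joint ranges: [-2.71, 2.71], [-0.32, 2.16], [-1.57, 1.52], [0, 2.45], [-1.46, 4.6], [0, 2.02], [-2.83, 2.83]. Speed limits (rad/s): [1.89, 1.89, 2.57, 2.57, 3.01, 3.01, 3.01].

### API

Orientations are given as a rotation vector (axis times angle).
In Python, from plant import observe, grab_frame, close_job, outline_of, landmark_of, grip_point_offset gives the robot as it stands.
- The arm moves only by the shell command python3 -m creep 'ROWS' [FORCE]. ROWS is JSON, a list of rows, each a list of 3 entries, a list of its own where there are three numbers: the shift along the tool's x, y, z in mm, then the turn, a rotation vector about the tool's x, y, z in rad, then the opening, from 0 (shut) to 1 (fully open). A call has exactly 8 rows; each row shifts and turns the commanded pose from where the row before left it, along the tool's axes as they then stand; what a row does not reach is not made up. A row lasts 1/10 s, in which the tool goes at most 50 mm and 8.59 degrees, less where a joint would pass 70% of its speed; a pose out of reach is approached as far as the arm can. A call with a gripper value outside its range is refused whole. The fingers move at their own pace and stop on an object; FORCE is the grip in N (left out, the last holds). Time passes only in rows, so rows that do not move let the fingers close, or fill a call up. It gives the time, the measured TCP pose, the force, the opening and the grip force at its end, in the units of the state.
- observe(): the state, without advancing time (a new reading comes with each control period).
- grab_frame(name): name is "scene" or "top" or "wrist"; returns a dict with "image" (480x640x3 uint8, blue, green, red), "depth" (480x640 float32, m along the optical axis (not along the pixel's ray), 0 where there is no reading), "fx", "fy", "cx", "cy" (pixels), "rvec" (rotation vector, rad) and "tvec" (3), from world to camera coordinates, as OpenCV has them; the wrist camera has in their place "T_tool_cam" (4x4, takes a point from camera to tool coordinates, whose origin is the TCP and whose axes are the flange's). Camera axes: x right, y down, z forward; pixel columns grow to the right and rows downward; lengths in m; the calibration is good to about 2 mm. A picture is of the moment at which its call begins: read the wrist's pose just before it.
- close_job(): hands the job in; it is judged then, once.
Trained networks look in the newest picture that a camera, given by its name, has taken for a name from the list of things; names that differ only in an ending like _2 or _b are one class to them, and where a whole thing is asked for, a point or a joint stands for the part that bears it (a point fixed in the world has none). Each returns a list of dicts, best first, with "p" (0 to 1); they miss things now and then, are a little off and sometimes report something else, mostly with a low value. They report only what shows in the picture. A call takes as long as a camera call.
- outline_of(camera, name): "mask" (480x640 bool, what is visible of it) and "extent" ([left, top, width, height] in pixels, round what is visible of it).
- landmark_of(camera, name): "xy" ([column, row] in pixels: a listed point, or the origin of a listed thing).
The state is a dict: "clock": time; "q": joint angles; "joint_vel": joint speeds; "joint_efforts": joint torques, N m; "tool_pos": TCP position; "ee_rot": TCP orientation; "force": force on the tool from outside, world axes, zero at the start; "moment": the same for the moment, N m; "width": finger opening in m; "gripper_force": force on a finger pad.
Only numpy, scipy, OpenCV 4.12 (cv2) and the standard library are available. Lean on these libraries where they do the work, as an engineer would, in place of code of your own. Each camera call takes 0.05 s, during which the arm holds its last target. There are 200 camera calls.

## Working session

There is one attempt and no reset: what is moved stays moved. The work goes in short steps, Python scripts to look and compute and a shell command to move; the robot and the scene stay as the last step left them, time stands still between calls to the robot, and variables do not carry over. Pictures are saved under pics/ and viewed, at most 10 in all, crops included, and the job is handed in when it is done.

```bash
ls; mkdir -p pics; cat > h.py <<'E'
import numpy as np, cv2
from scipy.spatial.transform import Rotation as R
from plant import *
def frame(n):
    s=observe(); f=grab_frame(n)
    if 'rvec' in f:
        Rm=R.from_rotvec(np.ravel(f['rvec'])).as_matrix(); f['Rwc']=Rm.T; f['o']=-Rm.T@np.ravel(f['tvec'])
    else:
        T=np.eye(4); T[:3,:3]=R.from_rotvec(s['ee_rot']).as_matrix(); T[:3,3]=s['tool_pos']; T=T@np.array(f['T_tool_cam'])
        f['Rwc']=T[:3,:3]; f['o']=T[:3,3]
    return f
def ray(f,u,v): return f['Rwc']@np.array([(u-f['cx'])/f['fx'],(v-f['cy'])/f['fy'],1.])
def atz(f,uv,z):
    d=ray(f,*uv); return f['o']+d*(z-f['o'][2])/d[2]
def pt(f,u,v):
    u0,v0=int(round(u)),int(round(v)); p=f['depth'][max(v0-1,0):v0+2,max(u0-1,0):u0+2]; p=p[p>0]
    return f['o']+ray(f,u,v)*np.median(p) if p.size else None
def proj(f,P):
    c=f['Rwc'].T@(np.asarray(P)-f['o']); return [f['fx']*c[0]/c[2]+f['cx'],f['fy']*c[1]/c[2]+f['cy']]
def cloud(f,m=None):
    v,u=np.nonzero((f['depth']>0)&(m if m is not None else True)); d=f['depth'][v,u]
    return (np.stack([(u-f['cx'])/f['fx'],(v-f['cy'])/f['fy'],np.ones(len(u))],1)*d[:,None])@f['Rwc'].T+f['o']
E
python3 - <<'E'
from h import *
np.set_printoptions(precision=4,suppress=True)
print(grip_point_offset); s=observe(); print(s['clock'],s['tool_pos'],s['ee_rot'],s['width'])
ims=[]
for n in ['scene','top']:
    f=frame(n); print(n,f['o'])
    cv2.imwrite(f'pics/{n}0.png',f['image'])
    for k in ['cassette_center','cassette_cleat','cassette_knob','rack_home','rack_mouth','rack_sill','rack_back','glue_bottle','oil_bottle','screw_tin']:
        for r in landmark_of(n,k)[:2]:
            P=pt(f,*r['xy']); print(k,round(r['p'],2),np.round(r['xy'],1),P)
E
```

```text
pics
0.0187
0.0 [ 0.1598 -0.5521  0.2308] [-3.1094 -0.441   0.0003] 0.08519846715689391
scene [-0.5028  0.4952  0.6053]
cassette_center 0.47 [407.5 237.6] [0.0302 0.0959 0.3087]
cassette_cleat 0.59 [291.9 281.1] [0.4741 0.0962 0.0141]
cassette_knob 0.9 [258.  281.9] [0.5005 0.1727 0.0179]
cassette_knob 0.33 [359. 248.] [ 0.5198 -0.1162  0.0375]
rack_home 0.59 [384.1 239.3] [ 0.4445 -0.1432  0.0879]
rack_mouth 0.82 [356.2 247. ] [ 0.5209 -0.1082  0.0417]
rack_sill 0.72 [367.9 241.1] [ 0.4478 -0.0979  0.091 ]
rack_back 0.61 [406.9 234.4] [0.0311 0.0966 0.3135]
glue_bottle 0.86 [173.8 310.9] [0.4749 0.3766 0.0098]
screw_tin 0.79 [132.3 321.2] [0.4765 0.4631 0.008 ]
top [0.3592 0.0031 1.2681]
cassette_center 0.69 [282.8 243.8] [0.4855 0.0731 0.0127]
cassette_center 0.62 [345.9 237.1] [ 0.4965 -0.0939  0.0367]
cassette_cleat 0.68 [273.8 243. ] [0.4881 0.0968 0.0142]
cassette_knob 0.94 [246.7 236.7] [0.5057 0.1674 0.0233]
rack_home 0.64 [376.3 240.3] [ 0.4869 -0.1746  0.0288]
rack_mouth 0.69 [348.4 241. ] [ 0.4861 -0.1001  0.0365]
rack_sill 0.54 [136.9 243.3] [0.4955 0.4551 0.0226]
rack_back 0.98 [401.7 242. ] [ 0.4808 -0.242   0.0272]
rack_back 0.74 [281.6 244.3] [0.4841 0.0762 0.0135]
glue_bottle 0.73 [166.  245.7] [0.4838 0.3689 0.0561]
glue_bottle 0.22 [468.  221.5] [ 0.5301 -0.4193  0.0357]
oil_bottle 0.74 [364.4 237.5] [ 0.4868 -0.1345  0.1043]
oil_bottle 0.48 [469.6 223.5] [ 0.5247 -0.4234  0.0352]
```

View pics/scene0.png

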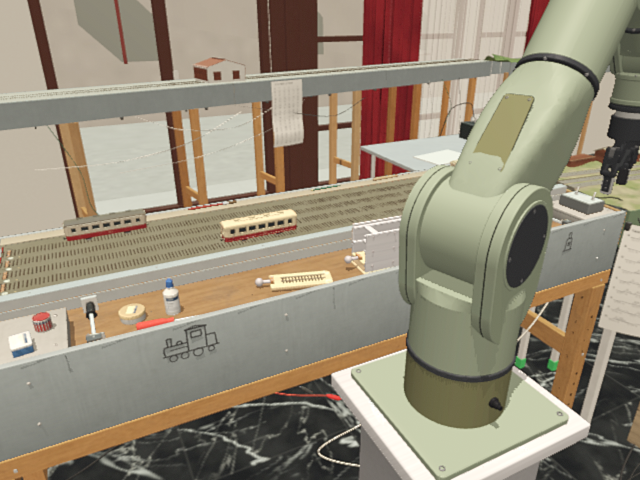

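View pics/top0.png

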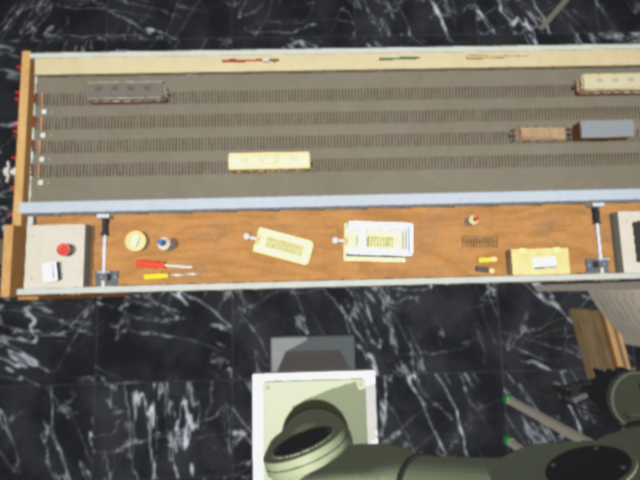

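The top view shows the cassette near (283,245) with its knob at (248,237), and the rack near (378,241) with the lower cassette's knob at (336,240). The scene view agrees. I'll swing the arm over on an arc, turning it on the way.

```bash
python3 -m creep '[[[40,-7,-5],[0,0,-0.08],1],[[40,-7,-5],[0,0,-0.08],1],[[40,-7,-5],[0,0,-0.08],1],[[40,-7,-5],[0,0,-0.08],1],[[40,-7,-5],[0,0,-0.08],1],[[40,-7,-5],[0,0,-0.08],1],[[40,-7,-5],[0,0,-0.08],1],[[40,-7,-5],[0,0,-0.08],1]]'
python3 -m creep '[[[40,-7,-5],[0,0,-0.08],1],[[40,-7,-5],[0,0,-0.08],1],[[40,-7,-5],[0,0,-0.08],1],[[40,-7,-5],[0,0,-0.08],1],[[40,-7,-5],[0,0,-0.08],1],[[40,-7,-5],[0,0,-0.08],1],[[40,-7,-5],[0,0,-0.08],1],[[40,-7,-5],[0,0,-0.08],1]]'
python3 - <<'E'
from h import *
np.set_printoptions(precision=4,suppress=True)
s=observe(); print(s['clock'],s['tool_pos'],R.from_rotvec(s['ee_rot']).as_matrix(),s['q'])
f=frame('wrist'); print(f['T_tool_cam'],f['fx'])
cv2.imwrite('pics/w1.png',f['image'])
for k in ['cassette_center','cassette_cleat','cassette_knob','rack_home','rack_mouth','rack_sill','rack_back']:
    for r in landmark_of('wrist',k)[:3]: print(k,round(r['p'],2),np.round(r['xy'],1),pt(f,*r['xy']))
E
```

```text
clock: 1.9
tool_pos: [0.3978, -0.3367, 0.2715]
ee_rot: [2.811, 1.402, 0.0]
force: [0.7, -0.3, 0.1]
width: 0.0853
gripper_force: 0.0
clock: 2.7
tool_pos: [0.4589, -0.0231, 0.3116]
ee_rot: [2.228, 2.215, 0.0]
force: [1.0, 0.5, 0.9]
width: 0.0854
gripper_force: 0.0
2.7 [ 0.4589 -0.0231  0.3116] [[ 0.0057  1.      0.0003]
 [ 1.     -0.0057  0.0001]
 [ 0.0001  0.0003 -1.    ]] [ 0.2171  0.4507 -0.3816  1.7326  0.1946  0.9953 -0.242 ]
[[ 0.0005 -0.9454 -0.3258  0.0859]
 [ 1.      0.0004  0.0005 -0.0002]
 [-0.0003 -0.3258  0.9454 -0.1413]
 [ 0.      0.      0.      1.    ]] 385.65684552941883
cassette_center 0.9 [340.5 101.7] [0.4779 0.0733 0.0123]
rack_home 0.7 [344.7 321.2] [ 0.4848 -0.1839  0.0289]
rack_mouth 0.97 [351.3 263.7] [ 0.4918 -0.1076  0.0268]
rack_sill 0.8 [348.9 292. ] [ 0.4872 -0.1286  0.0598]
rack_back 0.7 [340.9 379.9] [ 0.4789 -0.2414  0.0676]
```

View pics/w1.png

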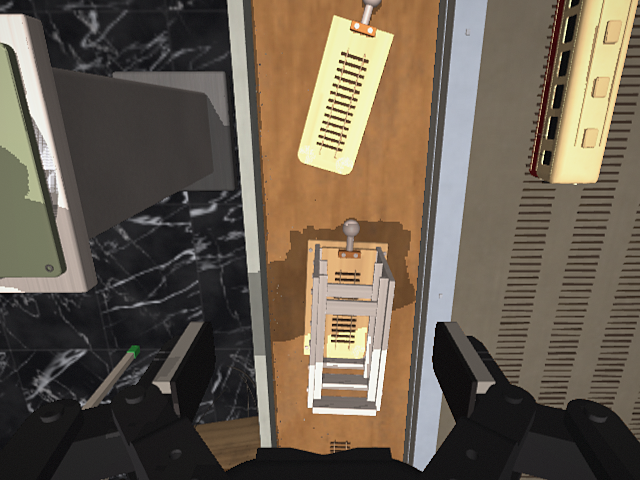

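```bash
python3 - <<'E'
from h import *
np.set_printoptions(precision=4,suppress=True)
f=frame('wrist'); np.save('pics/c1.npy',cloud(f)); P=cloud(f); 
# rack height histogram
m=(P[:,1]<-0.06)&(P[:,1]>-0.3)&(P[:,0]>0.42)&(P[:,0]<0.56)
h,e=np.histogram(P[m,2],np.arange(-0.01,0.14,0.004)); print([(round(b,3),int(a)) for a,b in zip(h,e)])
t=P[m&(P[:,2]>0.085)]; print(len(t),t.min(0),t.max(0))
# cassette
m=(P[:,1]>-0.06)&(P[:,0]>0.41)&(P[:,0]<0.58)&(P[:,2]>0.007)&(P[:,2]<0.05)
t=P[m]; print(len(t),t.min(0),t.max(0)); print(cv2.minAreaRect((t[:,:2]*1000).astype(np.float32)))
for r in outline_of('wrist','cassette_center')[:2]: print(r['p'],r['extent'])
E
```

```text
[(np.float64(-0.01), 0), (np.float64(-0.006), 882), (np.float64(-0.002), 5071), (np.float64(0.002), 929), (np.float64(0.006), 9), (np.float64(0.01), 11), (np.float64(0.014), 11), (np.float64(0.018), 84), (np.float64(0.022), 469), (np.float64(0.026), 3089), (np.float64(0.03), 425), (np.float64(0.034), 425), (np.float64(0.038), 19), (np.float64(0.042), 11), (np.float64(0.046), 19), (np.float64(0.05), 14), (np.float64(0.054), 118), (np.float64(0.058), 1406), (np.float64(0.062), 171), (np.float64(0.066), 125), (np.float64(0.07), 151), (np.float64(0.074), 249), (np.float64(0.078), 21), (np.float64(0.082), 21), (np.float64(0.086), 25), (np.float64(0.09), 16), (np.float64(0.094), 154), (np.float64(0.098), 2858), (np.float64(0.102), 571), (np.float64(0.106), 1475), (np.float64(0.11), 207), (np.float64(0.114), 350), (np.float64(0.118), 0), (np.float64(0.122), 0), (np.float64(0.126), 0), (np.float64(0.13), 0), (np.float64(0.134), 0)]
5663 [ 0.4398 -0.2512  0.0851] [ 0.5292 -0.0895  0.1169]
11539 [ 0.4309 -0.06    0.0077] [0.5762 0.1655 0.05  ]
((503.4617919921875, 52.80831527709961), (145.29566955566406, 225.496337890625), 0.16230253875255585)
0.78 [295.0, 0.0, 99.2, 172.3]
```

The wrist picture shows the cassette at about (345,95), yawed, with its knob cut off at (370,5). The rack mouth is near row 247, with the lower knob at (351,228). Next I fit the rack and the cassette more exactly.

```bash
python3 - <<'E'
from h import *
np.set_printoptions(precision=4,suppress=True)
f=frame('wrist'); P=cloud(f)
m=(P[:,1]<-0.06)&(P[:,1]>-0.3)&(P[:,0]>0.42)&(P[:,0]<0.56)&(P[:,2]>0.104)&(P[:,2]<0.12)
t=P[m]; print('tops',len(t),np.median(t[:,2]),cv2.minAreaRect((t[:,:2]*1000).astype(np.float32)))
x0=np.median(t[:,0])
for side in (t[t[:,0]<.485],t[t[:,0]>.485]):
    a=np.polyfit(side[:,1],side[:,0],1); print('plate line x=',a, 'at -0.17:',np.polyval(a,-.17),side[:,1].min(),side[:,1].max(),len(side),np.median(side[:,2]))
r=outline_of('wrist','cassette_center')[0]; mk=r['mask']; n,l=cv2.connectedComponents(mk.astype(np.uint8)); print('comps',n)
c=cloud(f,mk); c=c[(c[:,2]>0.006)&(c[:,2]<0.03)]
print('cass z',np.percentile(c[:,2],[5,50,95]))
cs=max(cv2.findContours(mk.astype(np.uint8),0,1)[0],key=cv2.contourArea)[:,0,:]
q=np.array([atz(f,p,0.012)[:2] for p in cs])*1000
print('contour rect',cv2.minAreaRect(q.astype(np.float32)))
# track-aligned yaw: side edges by image yellow colour
for k in ['cassette_center','cassette_cleat','rack_home','rack_mouth','rack_sill','rack_back']:
    z=dict(cassette_center=.009,cassette_cleat=.003,rack_home=.064,rack_mouth=.064,rack_sill=.060,rack_back=.064)[k]
    for r in landmark_of('wrist',k)[:1]: print(k,round(r['p'],2),atz(f,r['xy'],z))
# trough walls profile at y=0.06
s=P[(abs(P[:,1]-0.06)<0.004)]
for x in np.arange(.36,.64,.01):
    z=s[abs(s[:,0]-x)<.005,2]
    if len(z): print(round(x,2),round(np.median(z),3),end='; ')
E
```

```text
tops 2352 0.10710594669214724 ((484.61077880859375, -171.01312255859375), (158.59226989746094, 81.26119232177734), 86.88465881347656)
plate line x= [-0.0952  0.4357] at -0.17: 0.45189862229312683 -0.24994267524351885 -0.0897792306376719 1213 0.10716847942100532
plate line x= [0.1622 0.5461] at -0.17: 0.5184771413461612 -0.25116138699129575 -0.09398298097453275 1139 0.10706673323791549
comps 2
cass z [0.0095 0.0112 0.0158]
contour rect ((483.1102294921875, 84.05622863769531), (173.38711547851562, 65.68003845214844), 74.03237915039062)
cassette_center 0.8 [0.4794 0.0779 0.009 ]
cassette_cleat 0.88 [0.486  0.0933 0.003 ]
rack_home 0.68 [ 0.487  -0.1654  0.064 ]
rack_mouth 0.78 [ 0.4907 -0.0926  0.064 ]
rack_sill 0.57 [ 0.4863 -0.1267  0.06  ]
rack_back 0.9 [ 0.4825 -0.2427  0.064 ]
0.37 0.041; 0.38 0.041; 0.39 -0.0; 0.4 -0.001; 0.41 -0.001; 0.42 -0.001; 0.43 -0.001; 0.44 -0.001; 0.45 0.011; 0.46 0.011; 0.47 0.012; 0.48 0.012; 0.49 0.011; 0.5 0.011; 0.51 0.0; 0.52 -0.001; 0.53 -0.001; 0.54 -0.001; 0.55 -0.001; 0.56 -0.001; 0.57 0.016; 0.58 0.065; 0.59 0.066; 0.6 0.066; 0.61 0.04; 0.62 0.04; 0.63 0.04; 0.64 0.04;
```

```bash
python3 -m creep '[[[26,6,35],[0,0,0],1],[[26,6,35],[0,0,0],1],[[26,6,35],[0,0,0],1],[[26,6,35],[0,0,0],1],[[26,6,35],[0,0,0],1],[[26,6,35],[0,0,0],1],[[0,0,0],[0,0,0.137],1],[[0,0,0],[0,0,0.136],1]]' 60
cat > m.py <<'E'
from h import *
np.set_printoptions(precision=4,suppress=True)
s=observe(); T=R.from_rotvec(s['ee_rot']).as_matrix(); print(s['clock'],s['tool_pos'],'toolx',T[:,0],'tooly',T[:,1])
f=frame('wrist'); cv2.imwrite('pics/w2.png',f['image'])
for k,z in [('cassette_center',.009),('cassette_cleat',.003),('cassette_knob',.013)]:
    for r in landmark_of('wrist',k)[:1]: print(k,round(r['p'],2),r['xy'],atz(f,r['xy'],z))
r=outline_of('wrist','cassette_center')[0]; c=cloud(f,r['mask']); print(r['p'],r['extent'])
b=c[(c[:,2]>0.006)&(c[:,2]<0.0145)]
P=cloud(f); P=P[(P[:,2]>0.0065)&(P[:,2]<0.019)&(P[:,0]>.42)&(P[:,0]<.555)&(P[:,1]>-.01)&(P[:,1]<.16)]
for Q in (b,P): print(len(Q),cv2.minAreaRect((Q[:,:2]*1000).astype(np.float32)))
E
python3 m.py
```

```text
clock: 4.4
tool_pos: [0.4959, 0.1316, 0.1002]
ee_rot: [-2.515, -1.882, 0.002]
force: [-0.9, 0.0, 0.6]
width: 0.0853
gripper_force: 0.0
4.4 [0.4959 0.1316 0.1002] toolx [ 0.2821  0.9594 -0.0007] tooly [ 0.9594 -0.2821 -0.0016]
cassette_center 0.87 [324.5, 332.4] [0.4796 0.0757 0.009 ]
cassette_cleat 0.93 [324.1, 304.6] [0.4845 0.0933 0.003 ]
cassette_knob 0.82 [321.3, 189.4] [0.5059 0.1726 0.013 ]
0.85 [270.8, 172.5, 106.0, 250.1]
17110 ((484.4449462890625, 90.73100280761719), (187.48538208007812, 64.24642181396484), 73.60401916503906)
18049 ((481.5077819824219, 80.74876403808594), (166.67459106445312, 64.24642181396484), 73.60401916503906)
```

```bash
python3 -m creep '[[[0,0,25],[0,0,0],1],[[0,0,25],[0,0,0],1],[[0,0,25],[0,0,0],1],[[0,0,20],[0,0,0],1],[[0,0,9],[0,0,0],1],[[0,0,0],[0,0,0],0.6],[[0,0,0],[0,0,0],0.6],[[0,0,0],[0,0,0],0.6]]' 60
python3 -m creep '[[[0,0,0],[0,0,0],0.6],[[0,0,0],[0,0,0],0.6],[[0,0,0],[0,0,0],0.6],[[0,0,0],[0,0,0],0.6],[[0,0,0],[0,0,0],0.6],[[0,0,0],[0,0,0],0.6],[[0,0,0],[0,0,0],0.6],[[0,0,0],[0,0,0],0.6]]' 60
```

```text
clock: 5.45
tool_pos: [0.4967, 0.1309, -0.0017]
ee_rot: [2.511, 1.887, 0.001]
force: [-1.9, 1.0, 2.7]
width: 0.0618
gripper_force: 64.9
clock: 6.25
tool_pos: [0.4967, 0.1311, -0.0023]
ee_rot: [2.511, 1.887, 0.001]
force: [-1.5, -0.0, 5.7]
width: 0.0621
gripper_force: 65.3
```

```bash
python3 -m creep '[[[0,0,-13],[0,0,0],0.6],[[0,0,-29],[0,0,0],0.6],[[0,0,-29],[0,0,0],0.6],[[0,0,0],[0,0,-0.116],0.6],[[0,0,0],[0,0,-0.116],0.6],[[-34,2.5,0],[0,0,0],0.6],[[-34,2.5,0],[0,0,0],0.6],[[0,0,0],[0,0,0],0.6]]' 60
cat > m3.py <<'E'
from h import *
import sys
np.set_printoptions(precision=4,suppress=True)
s=observe(); T=R.from_rotvec(s['ee_rot']).as_matrix(); p=s['tool_pos']; print(s['clock'],p,'toolx',T[:,0],s['width'],s['force'])
f=frame('wrist'); cv2.imwrite(sys.argv[1],f['image'])
for k,z in [('cassette_center',p[2]+.0113),('cassette_cleat',p[2]+.005),('cassette_knob',p[2]+.0153),('rack_home',.064),('rack_mouth',.064),('rack_sill',.060),('rack_back',.064)]:
    for r in landmark_of('wrist',k)[:2]: print(k,round(r['p'],2),np.round(r['xy']),atz(f,r['xy'],z),pt(f,*r['xy']))
P=cloud(f); t=P[(P[:,2]>.1035)&(P[:,2]<.115)&(P[:,1]<-.07)&(P[:,0]>.42)&(P[:,0]<.56)]
print('rack',len(t),np.median(t[:,2]),t[:,1].max(),cv2.minAreaRect((t[:,:2]*1000).astype(np.float32)))
r=outline_of('wrist','cassette_center')[0]; print(r['p'],r['extent']); c=cloud(f,r['mask']); c=c[abs(c[:,2]-p[2]-.014)<.012]
u=np.array([.054,.9985]); l=np.array([.9985,-.054]); d=c[:,:2]-p[:2]; a=d@u*1000; b=d@l*1000
print(cv2.minAreaRect((c[:,:2]*1000).astype(np.float32)))
e=abs(b)>20; e&=abs(b)<31
for x in range(-140,30,15):
    k=e&(abs(a-x)<7.5)
    if k.sum()>5: print(x,int(k.sum()),'z L/R',np.median(c[k&(b<0),2]),np.median(c[k&(b>0),2]),'b',b[abs(a-x)<7.5].min(),b[abs(a-x)<7.5].max())
E
python3 m3.py pics/w3.png
```

```text
clock: 7.05
tool_pos: [0.498, 0.058, 0.069]
ee_rot: [2.281, 2.158, -0.003]
force: [0.3, 1.4, -2.6]
width: 0.0621
gripper_force: 66.4
7.05 [0.498 0.058 0.069] toolx [ 0.0552  0.9985 -0.0028] 0.0620643134688003 [ 0.2594  1.4048 -2.6251]
cassette_center 0.82 [322. 452.] [0.4943 0.0033 0.0803] [0.4944 0.0054 0.0823]
cassette_cleat 0.6 [320. 407.] [0.4944 0.0222 0.074 ] [0.4948 0.0291 0.0817]
cassette_knob 0.91 [318. 245.] [0.4985 0.1007 0.0843] [0.4987 0.1032 0.0915]
  return _methods._mean(a, axis=axis, dtype=dtype,
  ret = ret.dtype.type(ret / rcount)
Traceback (most recent call last):
  File "m3.py", line 9, in <module>
    print('rack',len(t),np.median(t[:,2]),t[:,1].max(),cv2.minAreaRect((t[:,:2]*1000).astype(np.float32)))
                                          ~~~~~~~~~~^^
ValueError: zero-size array to reduction operation maximum which has no identity
```

View pics/w3.png

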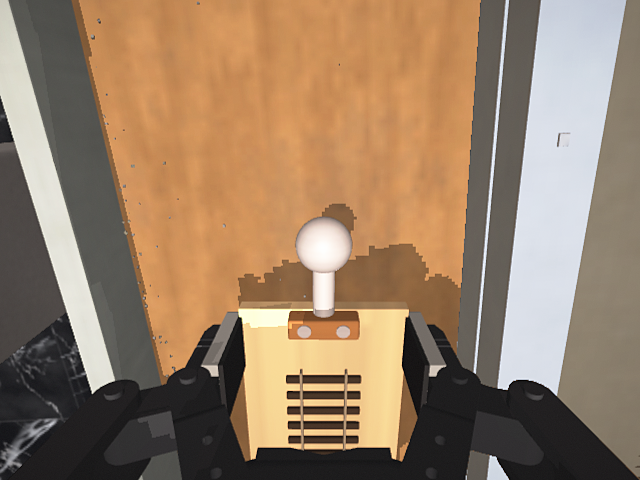

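The picture shows the board held square between the pads, with the tail edge at row 308 and the knob at (324,243). The rack is out of view from here, so I enter the mouth slowly and watch the forces.

```bash
python3 -m creep '[[[-6,0.8,0],[0,0,0],0.6],[[-6,0,0],[0,0,0],0.6],[[-6,0,0],[0,0,0],0.6],[[-5,0,0],[0,0,0],0.6],[[-4,0,0],[0,0,0],0.6],[[-4,0,0],[0,0,0],0.6],[[-4,0,0],[0,0,0],0.6],[[0,0,0],[0,0,0],0.6]]' 60
python3 - <<'E'
from h import *
np.set_printoptions(precision=4,suppress=True)
for n in ['top','scene']:
    f=frame(n)
    x0,y0,w,h=(235,205,190,70) if n=='top' else (240,205,170,100)
    cv2.imwrite(f'pics/{n}4.png',cv2.resize(f['image'][y0:y0+h,x0:x0+w],None,fx=4,fy=4,interpolation=cv2.INTER_CUBIC))
    for k,z in [('cassette_knob',.084),('rack_back',.064),('rack_mouth',.064),('rack_home',.064)]:
        for r in landmark_of(n,k)[:1]: print(n,k,round(r['p'],2),np.round(r['xy']),atz(f,r['xy'],z))
E
```

```text
clock: 8.25
tool_pos: [0.497, 0.0272, 0.0683]
ee_rot: [2.277, 2.165, -0.0]
force: [0.1, -0.2, -2.3]
width: 0.062
gripper_force: 66.4
top rack_back 0.77 [404. 242.] [ 0.4776 -0.2394  0.064 ]
top rack_home 0.91 [378. 240.] [ 0.4847 -0.1729  0.064 ]
scene cassette_knob 0.84 [299. 248.] [0.5022 0.0631 0.084 ]
scene rack_back 0.64 [408. 235.] [ 0.4843 -0.2466  0.064 ]
scene rack_mouth 0.62 [361. 247.] [ 0.4752 -0.0959  0.064 ]
scene rack_home 0.86 [383. 241.] [ 0.4817 -0.1651  0.064 ]
```

View pics/top4.png

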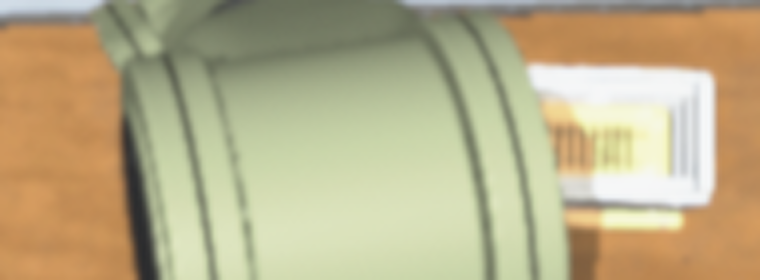

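View pics/scene4.png

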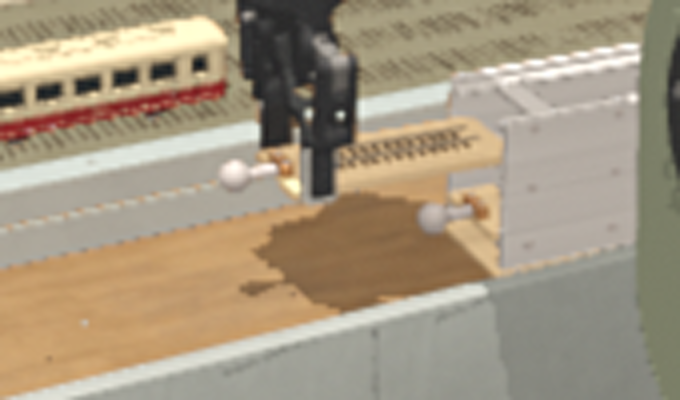

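The top view is blocked by the arm. The scene crop shows the board level, with its nose just at the mouth and above the lower cassette's knob. No contact force so far, so I continue.

```bash
python3 -m creep '[[[-4,0,0],[0,0,0],0.6],[[-4,0,0],[0,0,0],0.6],[[-4,0,0],[0,0,0],0.6],[[-4,0,0],[0,0,0],0.6],[[-4,0,0],[0,0,0],0.6],[[-4,0,0],[0,0,0],0.6],[[0,0,0],[0,0,0],0.6],[[0,0,0],[0,0,0],0.6]]' 60
python3 -m creep '[[[-6,0,0],[0,0,0],0.6],[[-6,0,0],[0,0,0],0.6],[[-6,0,0],[0,0,0],0.6],[[-6,0,0],[0,0,0],0.6],[[-4,0,0],[0,0,0],0.6],[[-2,0,0],[0,0,0],0.6],[[0,0,0],[0,0,0],0.6],[[0,0,0],[0,0,0],0.6]]' 60
```

```text
clock: 9.55
tool_pos: [0.4958, 0.0038, 0.0683]
ee_rot: [-2.276, -2.165, -0.0]
force: [1.0, 0.4, -2.0]
width: 0.062
gripper_force: 66.4
clock: 10.35
tool_pos: [0.4943, -0.026, 0.0683]
ee_rot: [-2.276, -2.165, -0.0]
force: [-0.5, -0.8, -1.4]
width: 0.0618
gripper_force: 66.4
```

```bash
python3 -m creep '[[[-7,0,0],[0,0,0],0.6],[[-7,0,0],[0,0,0],0.6],[[-7,0,0],[0,0,0],0.6],[[-6,0,0],[0,0,0],0.6],[[-6,0,0],[0,0,0],0.6],[[-4,0,0],[0,0,0],0.6],[[-3,0,0],[0,0,0],0.6],[[0,0,0],[0,0,0],0.6]]' 60
python3 - <<'E'
from h import *
np.set_printoptions(precision=4,suppress=True)
fs=frame('scene'); f=frame('wrist'); p=np.array(observe()['tool_pos']); print(p)
a=cv2.resize(fs['image'][205:305,240:410],None,fx=4,fy=4,interpolation=cv2.INTER_CUBIC)[:, :400]
b=cv2.resize(f['image'],(533,400))
cv2.imwrite('pics/m5.png',cv2.resize(np.hstack([a[:,:],b]),None,fx=.84,fy=.84))
for k,z in [('cassette_center',p[2]+.0113),('cassette_cleat',p[2]+.005),('cassette_knob',p[2]+.0153),('rack_home',.064),('rack_mouth',.064)]:
    for r in landmark_of('wrist',k)[:2]: print(k,round(r['p'],2),np.round(r['xy']),atz(f,r['xy'],z))
E
```

```text
clock: 11.15
tool_pos: [0.4923, -0.0665, 0.0683]
ee_rot: [-2.277, -2.165, -0.0]
force: [-0.0, 1.2, -2.1]
width: 0.0617
gripper_force: 66.4
[ 0.4923 -0.0659  0.0683]
cassette_center 0.62 [324. 455.] [ 0.4896 -0.1224  0.0796]
cassette_cleat 0.79 [322. 411.] [ 0.4895 -0.104   0.0733]
cassette_knob 0.96 [321. 243.] [ 0.4934 -0.0228  0.0836]
```

View pics/m5.png

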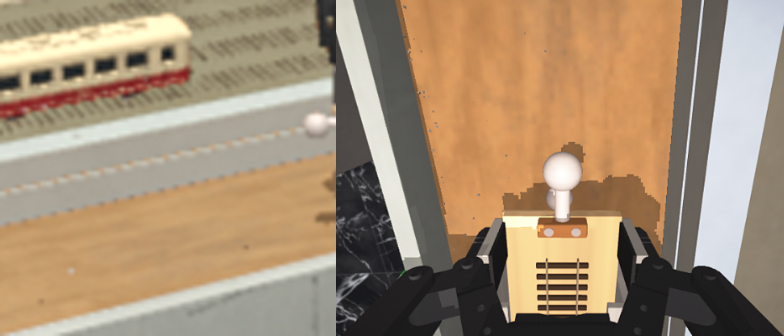

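The wrist half shows the board still square in the pads, and the lower knob peeking out beneath at (552,200). It moves 5 mm further in, then down.

```bash
python3 -m creep '[[[-3,0,0],[0,0,0],0.6],[[-2,0,0],[0,0,0],0.6],[[0,0,4],[0,0,0],0.6],[[0,0,4],[0,0,0],0.6],[[0,0,2],[0,0,0],0.6],[[0,0,2],[0,0,0],0.6],[[0,0,0],[0,0,0],0.6],[[0,0,0],[0,0,0],0.6]]' 60
python3 -m creep '[[[0,0,1],[0,0,0],0.6],[[0,0,0],[0,0,0],0.6],[[0,0,1],[0,0,0],0.6],[[0,0,0],[0,0,0],0.6],[[0,0,1],[0,0,0],0.6],[[0,0,0],[0,0,0],0.6],[[0,0,0],[0,0,0],0.6],[[0,0,0],[0,0,0],0.6]]' 60
```

```text
clock: 12.3
tool_pos: [0.4921, -0.071, 0.0563]
ee_rot: [-2.276, -2.165, -0.0]
force: [-0.9, 1.5, -2.1]
width: 0.062
gripper_force: 66.4
clock: 13.1
tool_pos: [0.4922, -0.071, 0.0537]
ee_rot: [2.276, 2.165, 0.0]
force: [-3.1, 1.3, 11.7]
width: 0.0619
gripper_force: 67.7
```

```bash
python3 -m creep '[[[0,0,0],[0,0,0],0.8],[[0,0,0],[0,0,0],0.8],[[0,0,0],[0,0,0],1],[[0,0,0],[0,0,0],1],[[0,0,-20],[0,0,0],1],[[0,0,-30],[0,0,0],1],[[0,0,-20],[0,0,0],1],[[0,0,0],[0,0,0],1]]' 60
python3 - <<'E'
from h import *
np.set_printoptions(precision=4,suppress=True)
f=frame('wrist'); p=np.array(observe()['tool_pos']); print(p)
cv2.imwrite('pics/w6.png',f['image'])
for k,z in [('cassette_center',.064),('cassette_cleat',.058),('cassette_knob',.068),('rack_home',.064),('rack_mouth',.064),('rack_sill',.06),('rack_back',.064)]:
    for r in landmark_of('wrist',k)[:2]: print(k,round(r['p'],2),np.round(r['xy']),atz(f,r['xy'],z),pt(f,*r['xy']))
P=cloud(f); P=P[(abs(P[:,0]-.49)<.03)&(P[:,1]<0)&(P[:,1]>-.14)]
for y in np.arange(-.13,-.0,.01):
    for lo,hi in((.462,.475),(.505,.518)):
        q=P[(abs(P[:,1]-y)<.004)&(P[:,0]>lo)&(P[:,0]<hi),2]; print(round(y,3),len(q),np.median(q) if len(q) else None,end=' ')
    print()
E
```

```text
clock: 13.9
tool_pos: [0.493, -0.0713, 0.1254]
ee_rot: [2.275, 2.163, 0.004]
force: [0.3, -0.5, -0.2]
width: 0.0853
gripper_force: 0.0
[ 0.4925 -0.0713  0.124 ]
cassette_center 0.59 [320. 358.] [ 0.4879 -0.1288  0.064 ] [ 0.4882 -0.125   0.0694]
cassette_cleat 0.96 [320. 326.] [ 0.4888 -0.1102  0.058 ] [ 0.4891 -0.1046  0.0674]
cassette_knob 0.95 [320. 199.] [ 0.4936 -0.0282  0.068 ] [ 0.4938 -0.0263  0.0768]
rack_home 0.56 [319. 324.] [ 0.4888 -0.1053  0.064 ] [ 0.4889 -0.1024  0.0689]
rack_mouth 0.29 [320. 198.] [ 0.4931 -0.0286  0.064 ] [ 0.4933 -0.0259  0.0769]
-0.13 517 0.09922543650983734 -0.13 531 0.09947774321862457 
-0.12 562 0.09680952920414612 -0.12 519 0.09681710979321367 
-0.11 250 0.06690596615509868 -0.11 380 0.06727826531781646 
-0.1 275 0.06689106864865815 -0.1 380 0.06729339489125839 
-0.09 291 0.06690717164452711 -0.09 315 0.06697425492126782 
-0.08 293 0.06678828534125081 -0.08 323 0.06673447931678195 
-0.07 486 0.0664170919523612 -0.07 492 0.06634283180050558 
-0.06 671 0.06678659079024518 -0.06 1455 0.20000823505925508 
-0.05 2341 0.20621084295402342 -0.05 578 0.20754464447896676 
-0.04 210 -0.0011767423596126259 -0.04 192 -0.0011946311351797578 
-0.03 208 -0.001229022760967008 -0.03 216 -0.0011527351752381731 
-0.02 229 -0.0011738035872981833 -0.02 222 -0.0012151245879847838 
-0.01 232 -0.001250682693516525 -0.01 231 -0.0011872537697337204
```

View pics/w6.png

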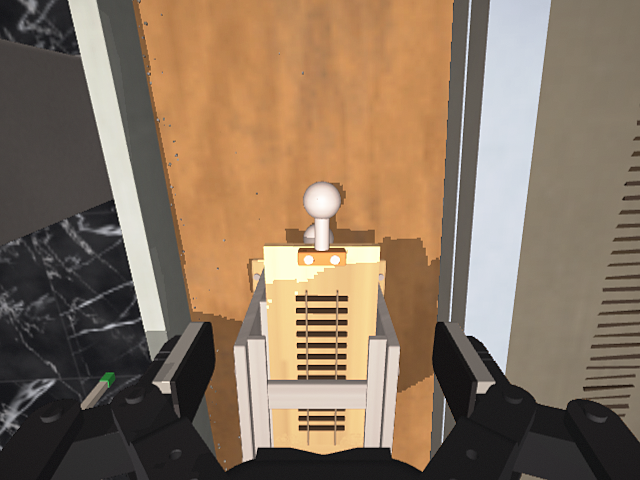

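The picture shows the board let go and lying flat on the middle rails (top at 0.067). Its knob is at (322,200) and the tail still stands outside the mouth. Now I go to the knob.

```bash
python3 -m creep '[[[22,0,0],[0,0,0],1],[[21,0,0],[0,0,0],1],[[0,0,20],[0,0,0],1],[[0,0,20],[0,0,0],1],[[0,0,20],[0,0,0],1],[[0,0,12],[0,0,0],1],[[0,0,0],[0,0,0],0.15],[[0,0,0],[0,0,0],0.15]]' 40
python3 -m creep '[[[0,0,0],[0,0,0],0.15],[[0,0,0],[0,0,0],0.15],[[0,0,0],[0,0,0],0.15],[[0,0,0],[0,0,0],0.15],[[0,0,0],[0,0,0],0.15],[[0,0,0],[0,0,0],0.15],[[0,0,0],[0,0,0],0.15],[[0,0,0],[0,0,0],0.15]]' 40
```

```text
clock: 15.1
tool_pos: [0.4942, -0.0281, 0.0515]
ee_rot: [-2.276, -2.165, 0.0]
force: [0.7, 0.8, -0.2]
width: 0.0587
gripper_force: 0.0
clock: 15.9
tool_pos: [0.4944, -0.0281, 0.0514]
ee_rot: [2.276, 2.165, 0.0]
force: [1.5, -1.1, 2.4]
width: 0.0174
gripper_force: 38.9
```

```bash
python3 -m creep '[[[0,0,-4],[0,0,0],0.15],[[0,0,-5],[0,0,0],0.15],[[0,0,-4],[0,0,0],0.15],[[0,0,-4],[0,0,0],0.15],[[0,0,0],[0,0,0],0.15],[[-4,0,0],[0,0,0],0.15],[[-4,0,0],[0,0,0],0.15],[[0,0,0],[0,0,0],0.15]]' 40
python3 -m creep '[[[-4,0,0],[0,0,0],0.15],[[-4,0,0],[0,0,0],0.15],[[-4,0,0],[0,0,0],0.15],[[-4,0,0],[0,0,0],0.15],[[-3,0,0],[0,0,0],0.15],[[-2,0,0],[0,0,0],0.15],[[0,0,0],[0,0,0],0.15],[[0,0,0],[0,0,0],0.15]]' 40
```

```text
clock: 16.7
tool_pos: [0.4937, -0.037, 0.0681]
ee_rot: [-2.277, -2.164, 0.001]
force: [0.2, -0.3, -1.1]
width: 0.0174
gripper_force: 39.0
clock: 17.5
tool_pos: [0.4928, -0.0571, 0.0683]
ee_rot: [-2.276, -2.165, 0.0]
force: [-0.7, -0.6, -1.6]
width: 0.0177
gripper_force: 39.0
```

```bash
python3 -m creep '[[[-2,0,0],[0,0,0],0.15],[[-2,0,0],[0,0,0],0.15],[[-1,0,0],[0,0,0],0.15],[[-1,0,0],[0,0,0],0.15],[[-1,0,0],[0,0,0],0.15],[[0,0,0],[0,0,0],0.15],[[0,0,0],[0,0,0],0.15],[[0,0,0],[0,0,0],0.15]]' 40
python3 - <<'E'
from h import *
np.set_printoptions(precision=4,suppress=True)
f=frame('wrist'); p=np.array(observe()['tool_pos']); print(p)
for k,z in [('cassette_knob',p[2]+.0166),('rack_mouth',.064),('rack_home',.064)]:
    for r in landmark_of('wrist',k)[:2]: print(k,round(r['p'],2),np.round(r['xy']),atz(f,r['xy'],z))
P=cloud(f); P=P[(P[:,2]>.104)&(P[:,2]<.113)&(abs(P[:,0]-.488)<.045)]; print(len(P),P.min(0) if len(P) else 0,P.max(0) if len(P) else 0)
E
```

```text
clock: 18.3
tool_pos: [0.4924, -0.0641, 0.0683]
ee_rot: [-2.276, -2.165, 0.0]
force: [-0.4, 1.0, -1.2]
width: 0.0175
gripper_force: 39.0
[ 0.4924 -0.0641  0.0683]
cassette_knob 0.87 [322. 355.] [ 0.4917 -0.0651  0.0849]
rack_mouth 0.84 [320. 379.] [ 0.4893 -0.0924  0.064 ]
2506 [ 0.4476 -0.1045  0.104 ] [ 0.531  -0.0469  0.113 ]
```

```bash
python3 -m creep '[[[0,0,4],[0,0,0],0.15],[[0,0,4],[0,0,0],0.15],[[0,0,3],[0,0,0],0.15],[[0,0,2],[0,0,0],0.15],[[0,0,1],[0,0,0],0.15],[[0,0,1],[0,0,0],0.15],[[0,0,1],[0,0,0],0.15],[[0,0,0],[0,0,0],0.15]]' 40
```

```text
clock: 19.3
tool_pos: [0.4924, -0.0641, 0.0523]
ee_rot: [-2.276, -2.165, -0.0]
force: [-0.4, -0.6, -0.3]
width: 0.0173
gripper_force: 39.1
```

```bash
python3 -m creep '[[[0,0,1],[0,0,0],0.15],[[0,0,0],[0,0,0],0.15],[[0,0,0],[0,0,0],0.6],[[0,0,0],[0,0,0],0.6],[[0,0,0],[0,0,0],0.6],[[0,0,0],[0,0,0],0.6],[[0,0,0],[0,0,0],0.6],[[0,0,0],[0,0,0],0.6]]' 40
python3 -m creep '[[[0,0,-20],[0,0,0],0.6],[[0,0,-30],[0,0,0],0.6],[[10,0,-40],[0,0,0],0.8],[[20,0,-40],[0,0,0],1],[[20,0,-30],[0,0,0],1],[[0,0,0],[0,0,0],1],[[0,0,0],[0,0,0],1],[[0,0,0],[0,0,0],1]]' 40
python3 - <<'E'
from h import *
np.set_printoptions(precision=4,suppress=True)
f=frame('wrist'); p=np.array(observe()['tool_pos']); print(p)
fs=frame('scene')
a=cv2.resize(fs['image'][215:305,310:410],(445,400),interpolation=cv2.INTER_CUBIC)[:,:300]
cv2.imwrite('pics/w7.png',np.hstack([a,cv2.resize(f['image'],(500,400))[:,:]]))
for k,z in [('cassette_center',.064),('cassette_cleat',.058),('cassette_knob',.068),('rack_home',.064),('rack_mouth',.064),('rack_sill',.06),('rack_back',.064)]:
    for r in landmark_of('wrist',k)[:2]: print(k,round(r['p'],2),np.round(r['xy']),atz(f,r['xy'],z),pt(f,*r['xy']))
P=cloud(f); P=P[(P[:,2]>.06)&(P[:,2]<.078)]
u=np.array([.054,.9985]); l=np.array([.9985,-.054]); d=P[:,:2]-[.4868,-.1645]; s=d@u*1000; b=d@l*1000
for x in range(-85,85,8):
    k=(abs(s-x)<4); L=k&(b<-17)&(b>-27); Rr=k&(b>17)&(b<27)
    print(x,L.sum(),np.median(P[L,2]) if L.any() else 0,Rr.sum(),np.median(P[Rr,2]) if Rr.any() else 0)
E
```

```text
clock: 20.1
tool_pos: [0.4924, -0.0641, 0.0513]
ee_rot: [-2.276, -2.165, -0.0]
force: [-0.8, 0.2, 0.5]
width: 0.0512
gripper_force: 0.0
clock: 20.9
tool_pos: [0.4945, -0.0148, 0.2105]
ee_rot: [-2.276, -2.164, 0.002]
force: [0.2, -0.0, -0.0]
width: 0.0855
gripper_force: 0.0
[ 0.4945 -0.0148  0.2104]
cassette_center 0.84 [325. 387.] [ 0.4883 -0.1639  0.064 ] [ 0.4896 -0.135   0.0994]
cassette_cleat 0.59 [322. 289.] [ 0.4901 -0.0691  0.058 ] [ 0.4906 -0.0604  0.0764]
cassette_cleat 0.58 [324. 365.] [ 0.4883 -0.145   0.058 ] [ 0.4887 -0.137   0.0689]
cassette_knob 0.63 [323. 289.] [ 0.4912 -0.064   0.068 ] [ 0.4914 -0.0601  0.0763]
rack_mouth 0.68 [324. 315.] [ 0.4906 -0.0906  0.064 ] [ 0.4908 -0.0863  0.0718]
rack_mouth 0.56 [323. 387.] [ 0.4864 -0.1638  0.064 ] [ 0.4879 -0.1348  0.0995]
-85 0 0 0 0
-77 0 0 0 0
-69 39 0.0667276397436074 40 0.06672075903190802
-61 69 0.0669275059096679 62 0.06688969154314248
-53 75 0.0667340879673406 66 0.06704612798845822
-45 76 0.06678781591280739 71 0.06703920283437292
-37 71 0.06665679734474417 76 0.06685626798352498
-29 72 0.0668206728743436 76 0.06703172215746295
-21 75 0.06681296125671993 79 0.06689201446663173
-13 81 0.06683072326925976 73 0.06691745755992484
-5 77 0.06670388721330095 80 0.0669095831679401
3 25 0.0669891859398663 26 0.06687025215895209
11 0 0 0 0
19 4 0.06631432177640498 0 0
27 94 0.06681853373104005 87 0.06687247221467696
35 87 0.06681696343101418 87 0.06692779540827853
43 94 0.0669227942807582 90 0.06682606634915714
51 86 0.06684814291263327 98 0.06693372511141002
59 97 0.06682634310163454 93 0.06695007111371903
67 100 0.06672310812972726 98 0.06687188340648523
75 78 0.06564993774893932 71 0.06598401094276563
83 0 0 0 0
```

View pics/w7.png

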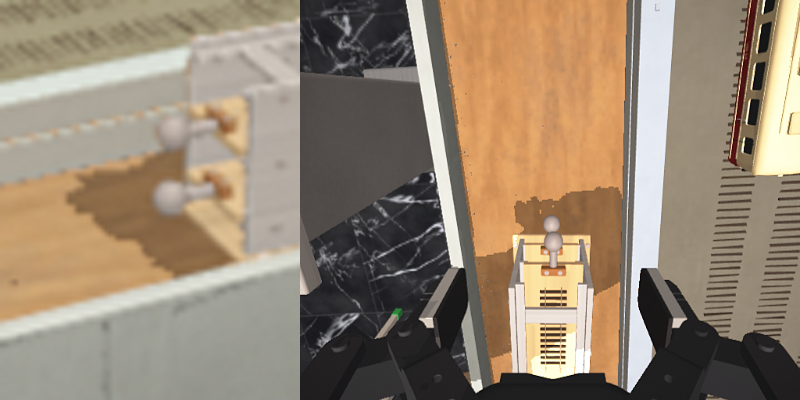

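The picture shows the two cassettes one above the other, both level, with knobs at (170,132) and (170,197) in the scene half. The board lies flat at 0.067 along its whole length, with its centre within 1 mm of home. The robot is clear, so I hand in.

```bash
python3 -c "from plant import *; print(close_job())"
```

```text
the job is handed in; nothing more can be done
None
```

The cassette is home on the middle rails, flat behind the sill; I set it down and let go, then lifted it over by the knob. The job was handed in at about 21 s with the robot clear and the bottles and tin untouched.

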